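# Bottle temperature check with a surface thermometer

## Task

Lay the standing round bottle gently on its side across both saddles of the cradle, with the black measuring dot on its wall facing straight up and midway between the saddles, and let go of it. Then draw the surface thermometer from its stand and hold its tip on the middle of the dot, square to the bottle wall, pressing lightly so that the sprung tip goes part of the way in but not to its stop. Finish while still holding the thermometer like that for the reading, without dropping the bottle, pressing hard or shifting the other things on the bench.

Things in the scene. Friction and masses are not known exactly. Their poses are not given: they have to be found in the camera images.
- bottle: Sealed full white bottle, 0.12-0.17 kg, round, 50 mm diameter, 104 mm tall, upright at the start: straight wall up to 74 mm, shoulder to 85, blue ribbed cap (37 mm diameter) 85 to 104. Origin at the centre of its underside, z along its axis to the cap. A round black dot, 20 mm across, is stuck on its -x side; at the start it faces obliquely away from the robot and to its right.
- dot (a point): Centre of the black dot, on the bottle's wall (25 mm from its axis, on its -x side, 37 mm above its underside). Same axes as the bottle, so -x is the outward normal of the wall.
- cradle: Steel bottle cradle fixed to the bench: base plate 85 (x) by 105 (y) by 8 mm with two 90 degree V saddles, 6 mm thick, at y = -20 and +20 mm, 50 mm wide (x), tips 48 mm high; only the base plate between and outside them. The bottle lies along the cradle's y, either way round. Origin at the centre of its underside, z up.
- seat (a point): Point on the axis of a bottle that lies in the cradle, midway between the two saddles, 62 mm above the bench. Same axes as the cradle. With the bottle laid right, the dot is 25 mm straight above this point.
- stand: Fixed bench stand for the thermometer: a grey foot 85 by 85 by 12 mm with an upright steel sleeve, 28 mm outside and 22 mm inside diameter, open at the top, its rim 105 mm above the bench. Origin at the centre of its underside.
- thermometer: Surface thermometer, 0.11 kg, upright in the stand, collar on the rim, origin 11 mm above the bench; lift 95 mm to clear. Origin: centre of the extended tip's face, z up the stem. In z: copper tip (10 mm diameter) 0 to 14 mm, guide sleeve (15) to 30, stem (8) to 94, collar (31) to 100, grey housing 24 (x) by 32 (y) from 100 to 172, display on +x.
- tip_face (a point): Centre of the face of the sprung tip; same axes as the thermometer. It moves into the thermometer as the tip is pressed.
- tip (a joint): How far the sprung tip is pushed in, in m: 0 extended, 0.010 at its stop. The spring takes 1.0 N to start and 0.3 N more for each mm (4 N at the stop).
- flask: Bystander: clear flat culture flask lying on the bench, 140 mm long with its cap, 83 mm wide, 34 mm high. Origin under its middle.
- tipbox: Bystander: pipette tip box, 82 by 118 mm, 68 mm high. Origin at the centre of its underside.
- square_bottle: Bystander: larger square white bottle without a dot, 62 by 62 mm, 129 mm tall, standing. Origin at the centre of its underside.

How it is judged:
By the outcome, as a careful person would: the job done as asked, in the order asked, and still so for the second after the job is handed in, while the arm keeps its last pose, push and grip.
It also fails if it takes over 72 s, if anything falls off the work surface, if the arm or the gripper's body presses on something with over 40 N, if the wrist force passes 120 N, or if a joint passes its speed limit or range.

## Robot

A 7-joint arm with a two-finger parallel gripper is mounted at the origin on the work surface. World frame = base frame: x ahead of the robot, y to its left, z up, the work surface at z = 0. Lengths are in mm, angles in rad, forces in N, time in s.
With the tool pointing down it reaches from about 425 to 800 mm from the base axis. Payload 8.3 kg.
Tool frame: the origin (TCP) lies at the very end of the fingers, on their centre line; the grasp point (between the pads) lies 19 mm behind it (grip_point_offset is the distance from the TCP to the grasp point, in mm); z points along the fingers, y is the line along which they close (so a half turn about z gives the same grasp; the last joint's range is limited). The gripper opens to 85 mm and grips with 20 to 120 N. Pads are 22 mm wide; open, the fingers measure 114 mm over their backs; the gripper's body (76 mm by 85 mm) begins 54 mm behind the grasp point. The pads swing forward as they close: fully open they stand 13 mm farther back than shut.
Start: joints at [1.166, 0.383, 0.016, 1.37, -0.006, 1.388, -0.046], TCP at [209.526, -588.814, 231.279] pointing down, gripper open.
Joint ranges: [-2.95, 2.95], [-0.25, 2.06], [-1.52, 1.56], [0.18, 2.33], [-1.44, 4.58], [0.02, 2.06], [-3.01, 3.01]. Speed limits (rad/s): [2.39, 2.39, 3.01, 3.01, 3.14, 3.14, 3.14].

## Interface

Orientations are given as a unit quaternion [x, y, z, w].
In Python, from cell import read_state, snapshot, close_job, grip_point_offset gives the robot as it stands. The module is installed in compiled form; this text tells all that it offers.
- The arm moves only by the shell command python3 -m handwheel 'ROWS' [FORCE]. ROWS is text: rows parted by semicolons, each of 5 numbers parted by spaces: the closure, from 0 (fully open) to 1 (shut), then the shift along the world's x, y, z in mm, then the turn about the world's z in rad. In form: grip dx dy dz yaw; .... A call has 1 to 10 rows; each row shifts and turns the commanded pose from where the row before left it; what a row does not reach is not made up. A row lasts 1/12 s, in which the tool goes at most 41.7 mm and 7.16 degrees, less where a joint would pass 70% of its speed; a pose out of reach is approached as far as the arm can. A call is refused whole if a number of a shift passes 41.7 or a number of a turn 0.125, either way. A call with a gripper value outside its range is refused whole. The fingers move at their own pace and stop on an object; FORCE is the grip in N (left out, the last holds). Time passes only in rows, so rows that do not move let the fingers close. It gives the time, the measured TCP pose, the force, the opening and the grip force at its end, in the units of the state.
- read_state(): the state, without advancing time (a new reading comes with each control period).
- snapshot(name): name is "scene" or "side" or "wrist"; returns a dict with "img" (400x640x3 uint8, red, green, blue), "fx", "fy", "cx", "cy" (pixels), "origin" and "orientation" of the camera in the world. Camera axes: x right, y down, z forward; pixel columns grow to the right and rows downward; lengths in mm; the calibration is good to about 2 mm. The wrist camera is an equidistant fisheye: a pixel r from the principal point sees the ray r / f radians off the axis. A picture is of the moment at which its call begins. There is no depth.
- close_job(): hands the job in; it is judged then, once.
The state is a dict: "time": time; "joint_positions": joint angles; "dq": joint speeds; "joint_torque": joint torques, N m; "tool_pos": TCP position; "eef_rot": TCP orientation; "contact_force": force on the tool from outside, world axes, zero at the start; "torque": the same for the moment, N m; "opening": finger opening in mm; "finger_force": force on a finger pad.
Only numpy, scipy, OpenCV 4.12 (cv2) and the standard library are available. Lean on these libraries where they do the work, as an engineer would, in place of code of your own. Each camera call takes 0.05 s, during which the arm holds its last target. There are 200 camera calls.

## Working session

There is one attempt and no reset: what is moved stays moved. The work goes in short steps, Python scripts to look and compute and a shell command to move; the robot and the scene stay as the last step left them, time stands still between calls to the robot, and variables do not carry over. Pictures are saved under pics/ and viewed, at most 10 in all, crops included, and the job is handed in when it is done.

```bash
mkdir -p pics
cat > h.py <<'E'
import numpy as np, cv2
from scipy.spatial.transform import Rotation as R
from cell import read_state, snapshot, close_job, grip_point_offset
def snap(name, fn):
    s=snapshot(name); cv2.imwrite(f'pics/{fn}.png', s['img'][:,:,::-1])
    np.save(f'pics/{fn}.npy', {k:np.array(v) for k,v in s.items()}, allow_pickle=True); return s
def load(fn): return np.load(f'pics/{fn}.npy',allow_pickle=True).item()
def rot(s): return R.from_quat(s['orientation']).as_matrix()
def ray(s,u,v,fish=False):
    x=(u-s['cx'])/s['fx']; y=(v-s['cy'])/s['fy']
    if fish:
        r=np.hypot(x,y); d=np.array([x/r*np.sin(r),y/r*np.sin(r),np.cos(r)]) if r>0 else np.array([0,0,1.])
    else: d=np.array([x,y,1.])
    return rot(s)@(d/np.linalg.norm(d))
def onz(s,u,v,z,fish=False):
    d=ray(s,u,v,fish); o=np.array(s['origin']); return o+d*(z-o[2])/d[2]
def proj(s,p,fish=False):
    c=rot(s).T@(np.array(p,float)-np.array(s['origin']))
    if fish:
        h=np.hypot(c[0],c[1]); t=np.arctan2(h,c[2]); c=np.array([c[0]/h*t,c[1]/h*t,1])
    return s['fx']*c[0]/c[2]+s['cx'], s['fy']*c[1]/c[2]+s['cy']
def tri(sa,pa,sb,pb,fa=False,fb=False):
    A=[];b=[]
    for s,p,f in((sa,pa,fa),(sb,pb,fb)):
        d=ray(s,*p,f); P=np.eye(3)-np.outer(d,d); A.append(P); b.append(P@np.array(s['origin']))
    return np.linalg.lstsq(np.vstack(A),np.hstack(b),rcond=None)[0]
E
python3 - <<'E'
from h import *
ims=[]
for n in('scene','side','wrist'):
    s=snap(n,n+'0'); print(n,{k:np.round(v,3).tolist() for k,v in s.items() if k!='img'})
st=read_state(); print({k:np.round(v,3).tolist() for k,v in st.items()}, grip_point_offset)
E
```

```text
scene {'fx': 377.165, 'fy': 377.165, 'cx': 319.792, 'cy': 204.345, 'origin': [1149.948, 353.013, 741.392], 'orientation': [0.445, 0.815, -0.328, -0.174]}
side {'fx': 410.707, 'fy': 410.707, 'cx': 320.201, 'cy': 193.279, 'origin': [405.522, -799.795, 587.898], 'orientation': [0.864, -0.098, 0.068, -0.488]}
wrist {'fx': 309.707, 'fy': 309.707, 'cx': 322.619, 'cy': 200.634, 'origin': [286.293, -560.554, 371.99], 'orientation': [0.807, -0.569, -0.092, 0.13]}
{'time': 0.15, 'joint_positions': [1.166, 0.384, 0.016, 1.371, -0.006, 1.388, -0.047], 'dq': [-0.001, -0.002, 0.0, -0.004, 0.0, -0.001, 0.001], 'joint_torque': [0.003, -62.815, 0.846, -37.217, 0.017, 0.011, 0.0], 'tool_pos': [209.372, -588.488, 230.507], 'eef_rot': [0.985, 0.17, -0.0, -0.001], 'contact_force': [0.029, -0.301, -1.041], 'torque': [0.047, -0.004, -0.046], 'finger_force': 0.0, 'opening': 85.607} 18.700000000000003
```

View pics/scene0.png

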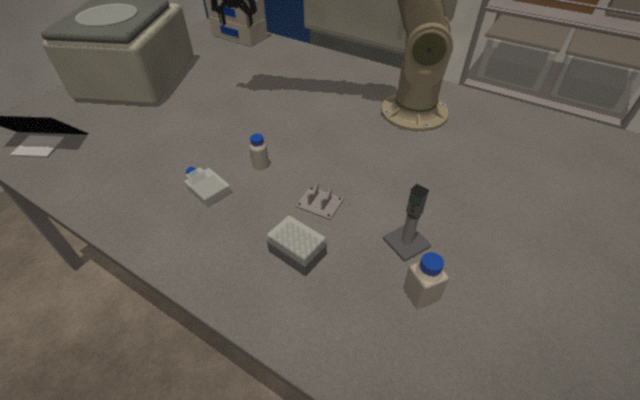

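View pics/side0.png

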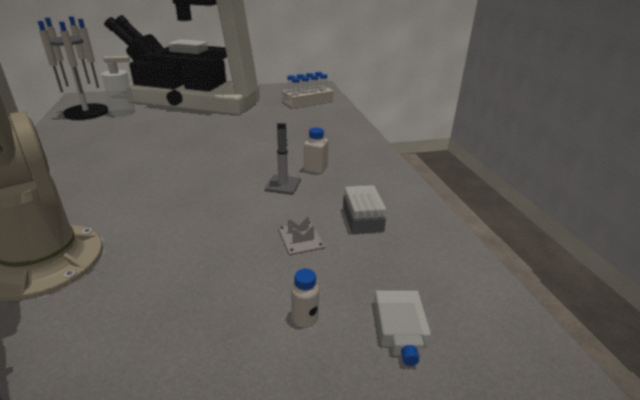

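The scene view shows the bottle at about (259,152), the cradle at (320,203), the stand and thermometer at (408,240), the tipbox at (297,243) and the flask at (207,185). The side view shows the bottle at (305,300) with its dot at (313,311), the cradle at (301,237) and the stand at (283,185). I'll enlarge both.

Run:
```python
from h import *
a=load('side0')['img'];b=load('scene0')['img']
def crop(im,x,y,w,h,k): return cv2.resize(im[y:y+h,x:x+w,::-1],(w*k,h*k),interpolation=cv2.INTER_CUBIC)
L=np.vstack([crop(a,265,210,66,50,6), crop(a,280,260,66,50,6)][:2])
L=np.vstack([crop(a,270,210,66,50,6), crop(a,270,262,66,50,6)*1])
Rr=np.vstack([crop(b,285,175,66,50,6), crop(b,230,125,66,50,6)])
cv2.imwrite('pics/c1.png',cv2.convertScaleAbs(np.hstack([L,Rr]),alpha=1.4))
# dot segmentation, side view
g=cv2.cvtColor(a[295:325,285:325],cv2.COLOR_RGB2GRAY); m=(g<60).astype(np.uint8)
n,l,st,c=cv2.connectedComponentsWithStats(m); print(st,c+[285,295])
```

```text
[[   0    0   40   30 1145]
 [  24   11    9   10   55]] [[304.10218341 309.42707424]
 [312.78181818 311.01818182]]
```

View pics/c1.png

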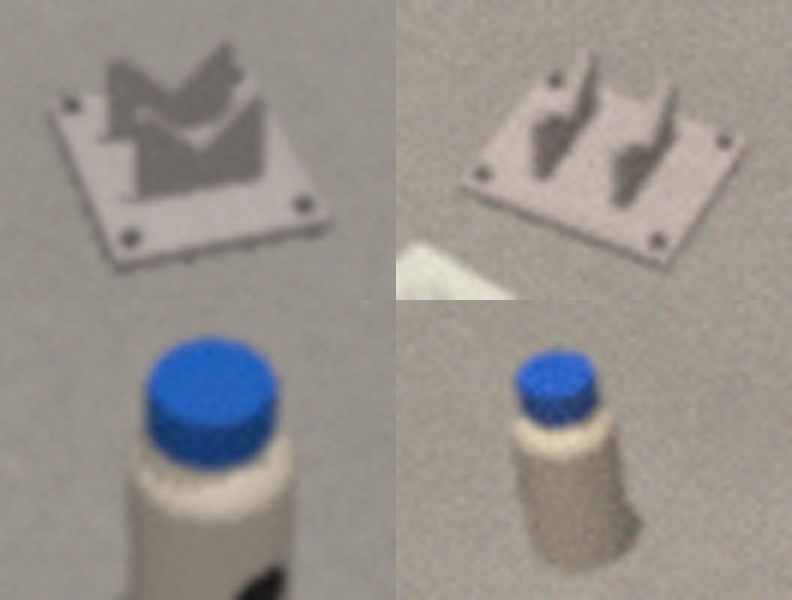

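Enlarged: in the side view the cradle's holes lie in the crop at (71,106), (131,238), (304,204), and the cap top is at (212,382). In the scene view the holes are at (555,80), (724,141), (658,241), (483,174), and the cap top is at (556,373).

Run:
```python
from h import *
a=load('side0');b=load('scene0')
P=lambda x,y,x0,y0:((x+.5)/6-.5+x0,(y+.5)/6-.5+y0)
ha=[P(x,y,270,210) for x,y in((71,106),(131,238),(304,204))]
hb=[P(x-396,y,285,175) for x,y in((555,80),(724,141),(658,241),(483,174))]
H=[onz(a,*p,8) for p in ha]; print('side holes',np.round(H,1))
G=[onz(b,*p,8) for p in hb]; print('scene holes',np.round(G,1),np.mean(G,0).round(1))
ca=P(212,382-300,270,262); cb=P(160,73,230,125)
print('cap',onz(a,*ca,104),onz(b,*cb,104),tri(a,ca,b,cb))
c=np.mean([onz(a,*ca,104),onz(b,*cb,104)],0)
# dot: predicted as function of angle
d=[onz(a,312.8,311.0,37)]; print('dot@37',d)
for t in np.arange(-180,180,10):
    n=np.array([np.cos(np.radians(t)),np.sin(np.radians(t)),0]); p=[c[0]+25*n[0],c[1]+25*n[1],37]
    q=proj(a,p); e=np.hypot(q[0]-312.8,q[1]-311)
    if e<8 and (np.array(a['origin'])-p)@n>0: print(t,np.round(q,1),round(e,1))
# thermometer / stand (rough)
print('stand foot',onz(a,283,184,12),onz(b,408,239,12)); print('house top',tri(a,(282,125),b,(418,189)))
for n,p,q in(('tipbox',(365,195),(297,236)),('sq',(316,133),(432,262)),('flask',(403,312),(207,183))): print(n,tri(a,p,b,q).round())
```

```text
side holes [[518.1   2.    8. ]
 [526.6 -85.6   8. ]
 [594.5 -79.1   8. ]]
scene holes [[526.9 -85.8   8. ]
 [519.    1.3   8. ]
 [586.9   8.3   8. ]
 [594.7 -79.3   8. ]] [556.9 -38.9   8. ]
cap [ 516.65219476 -278.35119929  104.        ] [ 518.5743366  -274.38997132  104.        ] [ 516.9483676  -276.22631212  102.16129641]
dot@37 [array([ 526.7333348, -299.2080172,   37.       ])]
-100 [305.5 313. ] 7.5
-90 [308.  312.8] 5.1
-80 [310.4 312.2] 2.7
-70 [312.6 311.3] 0.4
-60 [314.5 310.2] 1.9
-50 [316.2 308.8] 4.0
-40 [317.4 307.3] 6.0
-30 [318.3 305.6] 7.8
stand foot [554.5023368  201.97031819  12.        ] [552.99526036 217.29804758  12.        ]
house top [557.89757385 212.56349575 184.16981618]
tipbox [728.  11.  68.]
sq [670. 300. 118.]
flask [ 685. -328.   29.]
```

```bash
python3 - <<'E'
from h import *
s=load('wrist0'); st=read_state()
T=R.from_quat(st['eef_rot']).as_matrix(); t=np.array(st['tool_pos'])
off=T.T@(s['origin']-t); Rc=T.T@rot(s); print('cam in tool',off.round(1)); print(Rc.round(3))
for tp in ((480,-500,100),(480,-450,150),(450,-450,120)):
    s2=dict(s); s2['origin']=np.array(tp)+T@off
    print(tp,s2['origin'].round(),np.round(proj(s2,(526.5,-300,37),True)),np.round(proj(s2,(517.5,-276.5,104),True)))
E
python3 -m handwheel '0 33.8 11 -12 0;0 33.8 11 -12 0;0 33.8 11 -12 0;0 33.8 11 -12 0;0 33.8 11 -12 0;0 33.8 11 -12 0;0 33.8 11 -12 0;0 33.8 11 -12 0;0 0 0 0 0;0 0 0 0 0' 20
```

```text
cam in tool [  81.8   -0.7 -141.5]
[[ 0.    -0.949 -0.314]
 [ 1.     0.     0.   ]
 [ 0.    -0.314  0.949]]
(480, -500, 100) [ 557. -472.  241.] [101.  82.] [18. 92.]
(480, -450, 150) [ 557. -422.  291.] [179.  95.] [110. 101.]
(450, -450, 120) [ 527. -422.  261.] [173.  58.] [92. 57.]
time: 0.98
tool_pos: [482.6, -497.5, 133.0]
eef_rot: [0.985, 0.173, -0.0, -0.002]
contact_force: [-0.6, -0.5, 0.4]
opening: 85.7
finger_force: 0.0
```

Run:
```python
from h import *
s=snap('wrist','w1'); s2=snap('side','s1')
print(np.round(proj(s,(526.5,-300,37),True)),np.round(proj(s,(517.5,-276.5,104),True)))
u,v=map(int,proj(s,(522,-290,70),True)); x0=max(0,u-50);y0=max(0,v-40)
c=s['img'][y0:y0+80,x0:x0+100,::-1]; cv2.imwrite('pics/c2.png',cv2.resize(c,None,fx=7,fy=7,interpolation=cv2.INTER_CUBIC)); print(x0,y0)
```

```text
[126.  85.] [53. 92.]
43 47
```

View pics/c2.png

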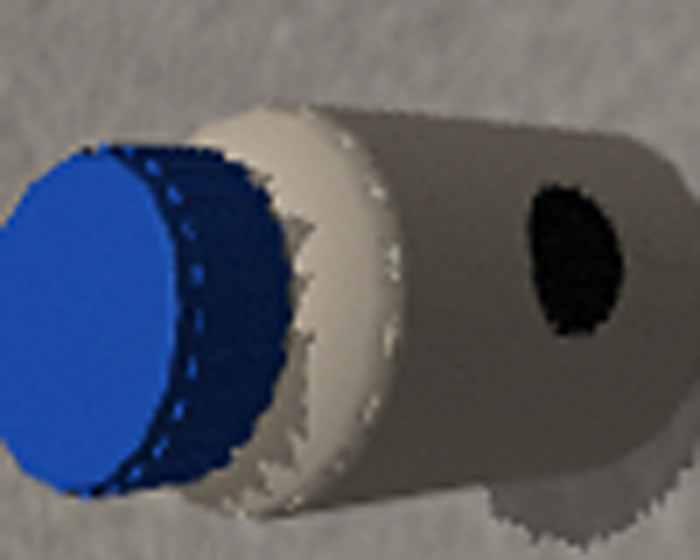

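The wrist crop clearly shows the dot, with its centre at about (576,260), and the wall's edges at (420,112), (600,130) on top and (420,500), (560,478) below.

Run:
```python
from h import *
from scipy.optimize import least_squares
s=load('w1'); a=load('s1')
def dot(im,x,y,w,h):
    g=cv2.cvtColor(im[y:y+h,x:x+w],cv2.COLOR_RGB2GRAY); m=(g<45).astype(np.uint8)
    n,l,st,c=cv2.connectedComponentsWithStats(m); i=1+np.argmax(st[1:,4]); return c[i]+[x,y],st[i,4]
dw,A=dot(s['img'],43+70,47+20,30,32); da,B=dot(a['img'],285,295,40,30); print(dw,A,da,B)
P=lambda x,y:((x+.5)/7-.5+43,(y+.5)/7-.5+47)
E=[P(*p) for p in((420,112),(600,130),(420,500),(560,478))]
def hd(p,x,y):
    d=ray(s,*p,True)[:2]; n=np.array([-d[1],d[0]])/np.hypot(*d); return n@(np.array([x,y])-s['origin'][:2])
print([hd(p,517.5,-276.5) for p in E])
def f(q,full=True):
    x,y,t=q; p=(x+25*np.cos(t),y+25*np.sin(t),37)
    r=[abs(hd(e,x,y))-25 for e in E]
    r+=list((np.array(proj(s,p,True))-dw)*0.9)
    if full: r+=list((np.array(proj(a,p))-da)*1.0)
    r+=[(x-517.5)/2,(y+276.5)/2]
    return r
for full in(True,False):
    o=least_squares(f,(517.5,-276.5,-1.2),args=(full,)); print(o.x,np.degrees(o.x[2]),np.round(o.fun,2))
st=read_state(); T=R.from_quat(st['eef_rot']).as_matrix(); print(st['tool_pos'],'tool x ang',np.degrees(np.arctan2(T[1,0],T[0,0])))
```

```text
[124.44782609  83.74347826] 230 [303.66424022 310.68152866] 1099
[np.float64(24.108153735104747), np.float64(24.17239413879784), np.float64(-25.68792264190853), np.float64(-25.516845843370255)]
[ 516.10790646 -273.5039196    -1.27227762] -72.89613821870968 [ 0.22  0.28  0.39  0.22 -0.84  3.49  7.1  -0.14 -0.7   1.5 ]
[ 516.51524788 -275.3464861    -1.13182602] -64.84885403914707 [-0.02  0.05  0.15 -0.02  0.45 -0.05 -0.49  0.58]
[ 479.24080478 -501.22973425  134.86184739] tool x ang 19.56273364742477
```

Run:
```python
from h import *
from scipy.optimize import least_squares
s=load('w1'); a=load('side0'); b=load('scene0')
dw=np.array([124.45,83.74]);da=np.array([312.78,311.02])
P=lambda x,y:((x+.5)/7-.5+43,(y+.5)/7-.5+47)
E=[P(*p) for p in((420,112),(600,130),(420,500),(560,478))]
def hd(p,x,y):
    d=ray(s,*p,True)[:2]; n=np.array([-d[1],d[0]])/np.hypot(*d); return n@(np.array([x,y])-s['origin'][:2])
def f(q,m):
    x,y,t=q; p=(x+25*np.cos(t),y+25*np.sin(t),37)
    r=[abs(hd(e,x,y))-25 for e in E]
    if m&1: r+=list((np.array(proj(s,p,True))-dw)*1.2)
    if m&2: r+=list((np.array(proj(a,p))-da)*1.3)
    return r+[(x-517.5)/2,(y+276.5)/2]
for m in(1,2,3):
    o=least_squares(f,(517.5,-276.5,-1.2),args=(m,)); print(m,o.x.round(2),np.degrees(o.x[2]).round(1),np.round(o.fun,2))
```

```text
1 [ 516.47 -275.16   -1.13] -64.9 [ 0.01  0.08  0.17 -0.    0.4  -0.04 -0.52  0.67]
2 [ 516.76 -276.37   -1.16] -66.6 [-0.17 -0.1   0.04 -0.14  0.02  0.04 -0.37  0.06]
3 [ 516.52 -275.38   -1.14] -65.2 [-0.02  0.04  0.15 -0.02  0.65  0.13  0.04 -0.68 -0.49  0.56]
```

```bash
python3 -m handwheel '0 2.65 16.1 0 0.1186;0 2.65 16.1 0 0.1186;0 2.65 16.1 0 0.1186;0 2.65 16.1 0 0.1186;0 2.65 16.1 0 0.1186;0 2.65 16.1 0 0.1186;0 2.65 16.1 0 0.1186;0 2.65 16.1 0 0.1186;0 2.65 16.1 0 0.1186;0 2.65 16.1 0 0.1186' >/dev/null
python3 -m handwheel '0 2.65 16.1 0 0.1186;0 2.65 16.1 0 0.1186;0 2.65 16.1 0 0.1186;0 2.65 16.1 0 0.1186;0 0 0 0 0;0 0 0 0 0;0 0 0 0 0'
python3 - <<'E'
from h import *
s=snap('wrist','w2'); st=read_state(); T=R.from_quat(st['eef_rot']).as_matrix()
print(np.round(st['tool_pos'],1),'tool x ang',np.degrees(np.arctan2(T[1,0],T[0,0])),T[2],np.round(st['joint_positions'],2))
print(proj(s,(516.6,-275.5,104),True))
hsv=cv2.cvtColor(s['img'],cv2.COLOR_RGB2HSV); m=cv2.inRange(hsv,(100,150,100),(125,255,255))
n,l,sts,c=cv2.connectedComponentsWithStats(m); i=1+np.argmax(sts[1:,4]); print(sts[i],c[i],onz(s,*c[i],104,True))
E
```

```text
time: 2.5
tool_pos: [516.1, -277.7, 135.7]
eef_rot: [0.542, 0.841, -0.001, 0.0]
contact_force: [-0.4, 0.3, 0.9]
opening: 85.5
finger_force: 0.0
[ 516.1 -277.8  135.5] tool x ang 114.40613058610555 [-1.18081751e-03 -6.63664329e-04 -9.99999083e-01] [ 0.79  0.4  -0.46  1.6   0.19  1.18  0.72]
(np.float64(322.94984282719855), np.float64(234.70867245862215))
[ 294  205   60   53 2358] [323.557676   231.34223919] [ 515.99966882 -273.27970469  104.        ]
```

```bash
python3 -m handwheel '0 0.2 1.6 -15 0;0 0.2 1.6 -15 0;0 0 0 -10 0;0 0 0 -5.5 0;0 0 0 0 0;0 0 0 0 0'; python3 -m handwheel '1 0 0 0 0;1 0 0 0 0;1 0 0 0 0;1 0 0 0 0;1 0 0 0 0;1 0 0 0 0;1 0 0 0 0;1 0 0 0 0;1 0 0 0 0;1 0 0 0 0' 20
python3 - <<'E'
from h import *
s=snap('wrist','w3'); a=snap('side','s3')
A=cv2.resize(s['img'][120:320,220:420,::-1],(400,400)); B=cv2.resize(a['img'][250:350,250:350,::-1],(400,400))
cv2.imwrite('pics/c3.png',np.hstack([A,B]))
st=read_state(); print(st['tool_pos'],st['finger_force'],st['opening'])
E
```

```text
time: 3.05
tool_pos: [517.3, -272.8, 89.8]
eef_rot: [0.54, 0.842, -0.0, -0.0]
contact_force: [0.4, 0.1, 0.3]
opening: 85.6
finger_force: 0.0
time: 3.88
tool_pos: [517.7, -272.5, 90.3]
eef_rot: [0.539, 0.842, -0.0, 0.0]
contact_force: [-1.1, -1.3, 5.9]
opening: 36.1
finger_force: 20.4
[ 517.67288308 -272.53608946   90.30621467] 20.449440479278564 36.219331580977865
```

View pics/c3.png

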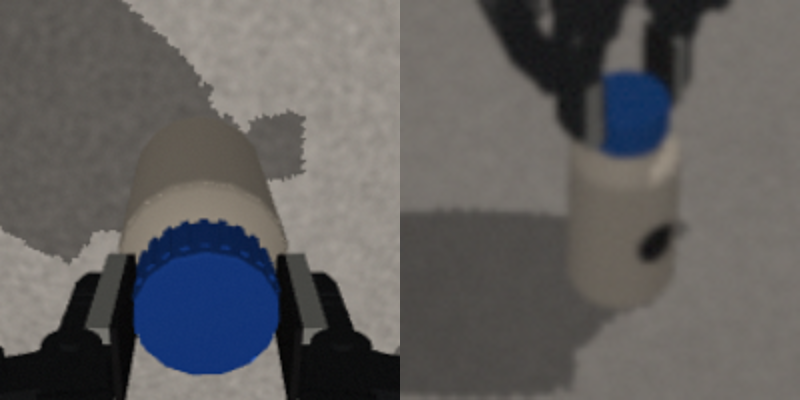

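```bash
python3 -m handwheel '1 0 0 5 0;1 0 0 15 0;1 0 0 20 0;1 3 10 5 -0.034;1 6 20 0 -0.034;1 7 28 0 -0.034;1 7 30 0 -0.034;1 7 30 0 -0.034;1 6 28 0 -0.034;1 5 16 0 -0.034'; python3 -m handwheel '1 2.6 8 0 -0.034;1 1 3.8 0 -0.034;1 0 0 0 -0.034;1 0 0 0 0;1 0 0 0 0;1 0 0 0 0'
python3 - <<'E'
from h import *
a=snap('side','s4'); b=snap('scene','b4'); s=snap('wrist','w4')
st=read_state(); T=R.from_quat(st['eef_rot']).as_matrix(); t=st['tool_pos']
print(np.round(t,1),st['finger_force'],st['opening'],'closing',np.degrees(np.arctan2(T[1,1],T[0,1])),st['contact_force'])
x0,y0=map(int,proj(a,(560,-75,70))); A=cv2.resize(a['img'][y0-50:y0+50,x0-50:x0+50,::-1],(400,400),interpolation=cv2.INTER_CUBIC)
x0,y0=map(int,proj(b,(560,-75,70))); B=cv2.resize(b['img'][y0-50:y0+50,x0-50:x0+50,::-1],(400,400),interpolation=cv2.INTER_CUBIC)
cv2.imwrite('pics/c4.png',cv2.convertScaleAbs(np.hstack([A,B]),alpha=1.4))
E
```

```text
time: 4.82
tool_pos: [558.5, -105.4, 134.7]
eef_rot: [0.635, 0.773, 0.001, -0.001]
contact_force: [-0.4, 0.4, -1.2]
opening: 36.3
finger_force: 20.3
time: 5.32
tool_pos: [561.8, -98.7, 134.6]
eef_rot: [0.674, 0.739, -0.0, -0.0]
contact_force: [0.2, 0.4, -1.5]
opening: 36.1
finger_force: 20.3
[561.9 -98.7 134.7] 20.267323851585388 36.2840104970356 closing 5.2443729196273265 [ 0.60770242  0.22133971 -1.45006036]
```

View pics/c4.png

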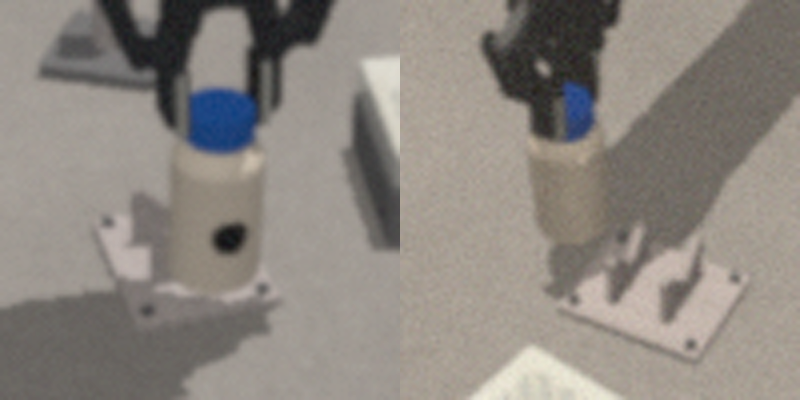

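The crop shows the bottle hanging upright in the grip in front of the cradle, with its dot at crop (229,238) and its wall edges near 172 and 266. I'll work out the dot's angle numerically.

Run:
```python
from h import *
a=load('s4'); g=cv2.cvtColor(a['img'],cv2.COLOR_RGB2GRAY).astype(float); hsv=cv2.cvtColor(a['img'],cv2.COLOR_RGB2HSV)
x0,y0=map(int,proj(a,(560,-75,70))); x0-=50;y0-=50
cx,cy=x0+229/4,y0+238/4; X,Y=int(cx),int(cy)
w=np.clip(95-g[Y-7:Y+8,X-7:X+8],0,60); w[w<15]=0
yy,xx=np.mgrid[Y-7:Y+8,X-7:X+8]; d=np.array([(w*xx).sum()/w.sum(),(w*yy).sum()/w.sum()]); print('dot',d)
for r in range(Y-12,Y-6,2): print(r,g[r,X-20:X+16].astype(int))
for c in ((561.9,-98.7),(561.5,-100.5)):
  print('edges',[np.round(proj(a,(c[0]+25*np.cos(t),c[1]+25*np.sin(t),96)),1).tolist() for t in np.radians([-102.6+90-2,-102.6-90+2])])
  for t in(-95,-90,-85,-80): print(c,t,np.round(proj(a,(c[0]+25*np.cos(np.radians(t)),c[1]+25*np.sin(np.radians(t)),81.4)),2))
```

```text
dot [312.08457711 231.16262438]
219 [109 111 113 110 108  99  91  90  94  94  95  97  98  97  97  98 100  99
  98  98  97  96  96  96  95  94  93  91  96 106 109 111 110 108 111 113]
221 [ 92  97 106 108 105  98  91  92  94  94  96  96  97  98  98  97  97  97
  99  96  97  95  95  95  95  91  91  90  97 109 112 114 112 111 113 113]
223 [ 79  83  86  92  96  92  90  91  93  95  95  96  98  97  97  99  99  98
  97  99  98  98  95  96  95  94  91  90  96 108 111 111 110 112 112 114]
edges [[320.2, 218.4], [296.6, 218.2]]
(561.9, -98.7) -95 [309.87 230.66]
(561.9, -98.7) -90 [310.91 230.56]
(561.9, -98.7) -85 [311.92 230.4 ]
(561.9, -98.7) -80 [312.9 230.2]
edges [[320.2, 218.9], [296.5, 218.7]]
(561.5, -100.5) -95 [309.87 231.18]
(561.5, -100.5) -90 [310.91 231.08]
(561.5, -100.5) -85 [311.92 230.93]
(561.5, -100.5) -80 [312.9  230.72]
```

The dot faces −85° as needed, and the edges match. I'll lower the bottle and start tipping it over the first saddle.

```bash
python3 -m handwheel '1 0 0 -6 0;1 0 0 -10 0;1 0 0 -10 0;1 0 0 -5 0;1 0 0 0 0;1 -0.3 4 0 0;1 -0.5 5 0 0;1 -0.3 3 0 0;1 0 0 0 0;1 0 0 0 0'; python3 -m handwheel '1 -0.5 5.8 2.2 0;1 -0.5 5.8 2.2 0;1 -0.5 5.8 2.2 0;1 -0.5 5.8 2.2 0;1 0 0 0 0'; python3 -m handwheel '1 -0.5 6 0.3 0;1 -0.5 6 0.3 0;1 -0.5 6 0.3 0;1 -0.5 6 0.3 0;1 0 0 0 0'
python3 - <<'E'
from h import *
a=snap('side','s5'); b=snap('scene','b5')
st=read_state(); print(np.round(st['tool_pos'],1),st['finger_force'],st['opening'],st['contact_force'])
x0,y0=map(int,proj(a,(560,-55,70))); A=cv2.resize(a['img'][y0-50:y0+50,x0-50:x0+50,::-1],(400,400),interpolation=cv2.INTER_CUBIC)
x0,y0=map(int,proj(b,(560,-55,70))); B=cv2.resize(b['img'][y0-50:y0+50,x0-50:x0+50,::-1],(400,400),interpolation=cv2.INTER_CUBIC)
cv2.imwrite('pics/c5.png',cv2.convertScaleAbs(np.hstack([A,B]),alpha=1.4))
E
```

```text
time: 6.3
tool_pos: [561.2, -85.9, 104.2]
eef_rot: [0.674, 0.739, 0.0, 0.0]
contact_force: [0.1, -0.1, -1.8]
opening: 36.1
finger_force: 20.3
time: 6.72
tool_pos: [559.1, -61.3, 113.3]
eef_rot: [0.673, 0.739, 0.0, 0.0]
contact_force: [-1.1, -0.8, -0.1]
opening: 35.9
finger_force: 20.3
time: 7.13
tool_pos: [556.6, -37.2, 113.8]
eef_rot: [0.673, 0.739, 0.0, -0.0]
contact_force: [-0.9, -0.9, 0.7]
opening: 35.9
finger_force: 20.4
[556.9 -38.7 113.9] 20.35521537065506 35.75778281802785 [-1.79113194 -1.70303252  0.1298957 ]
```

View pics/c5.png

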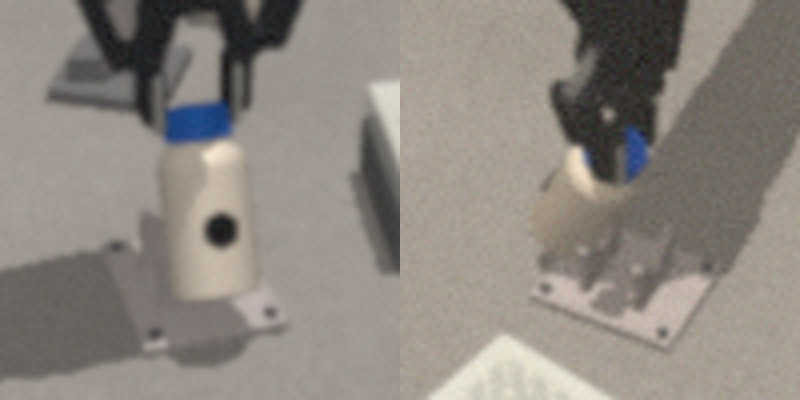

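The bottle has tilted about 30° over the saddle with a force of about 2 N, as planned. The dot is at crop (221,230). I'll carry on.

```bash
python3 -m handwheel '1 -0.5 5.6 -1.7 0;1 -0.5 5.6 -1.7 0;1 -0.5 5.6 -1.7 0;1 -0.5 5.6 -1.7 0;1 0 0 0 0'; python3 -m handwheel '1 -0.4 4.6 -3.4 0;1 -0.4 4.6 -3.4 0;1 -0.4 4.6 -3.4 0;1 -0.4 4.6 -3.4 0;1 0 0 0 0';python3 -m handwheel '1 -0.3 3.3 -4.5 0;1 -0.3 3.3 -4.5 0;1 -0.3 3.3 -4.5 0;1 -0.3 3.3 -4.5 0;1 0 0 0 0'
python3 - <<'E'
from h import *
a=snap('side','s6'); b=snap('scene','b6')
st=read_state(); print(np.round(st['tool_pos'],1),st['finger_force'],st['opening'],st['contact_force'])
x0,y0=map(int,proj(a,(560,-45,70))); A=cv2.resize(a['img'][y0-50:y0+50,x0-50:x0+50,::-1],(400,400),interpolation=cv2.INTER_CUBIC)
x0,y0=map(int,proj(b,(560,-45,70))); B=cv2.resize(b['img'][y0-50:y0+50,x0-50:x0+50,::-1],(400,400),interpolation=cv2.INTER_CUBIC)
cv2.imwrite('pics/c6.png',cv2.convertScaleAbs(np.hstack([A,B]),alpha=1.4))
E
```

```text
time: 7.65
tool_pos: [554.4, -14.9, 106.4]
eef_rot: [0.673, 0.739, -0.0, -0.001]
contact_force: [-1.0, -0.7, -0.2]
opening: 36.0
finger_force: 20.1
time: 8.07
tool_pos: [552.9, 2.9, 92.5]
eef_rot: [0.673, 0.739, -0.0, -0.001]
contact_force: [0.8, -0.7, 0.5]
opening: 35.5
finger_force: 20.1
time: 8.48
tool_pos: [551.7, 15.7, 74.3]
eef_rot: [0.674, 0.739, -0.0, -0.001]
contact_force: [0.5, 0.9, 1.2]
opening: 35.7
finger_force: 20.0
[552.   15.1  75.1] 20.06575495004654 35.80497408951935 [-1.53077862  0.52949562  1.46710237]
```

View pics/c6.png

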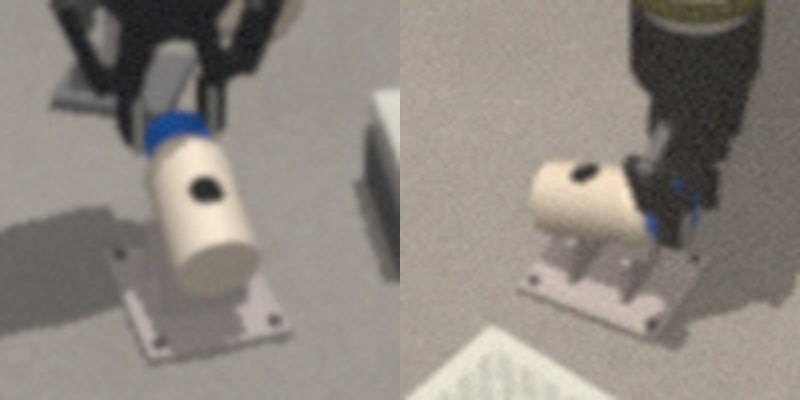

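The bottle is nearly flat, with the dot on its upper side at (205,189) in the side crop. I'll lower the last bit gently.

```bash
python3 -m handwheel '1 -0.2 2.2 -5 0;1 -0.2 2 -5 0;1 -0.2 1.6 -4.5 0;1 0 0.8 -3 0;1 0 0 0 0';python3 -m handwheel '1 0 0.3 -1 0;1 0 0.3 -1 0;1 0 0 0 0;1 0 0 0 0'
cat >> h.py <<'E'
def dotfind(s,p,fish=False,k=10,th=70):
    g=cv2.cvtColor(s['img'],cv2.COLOR_RGB2GRAY).astype(float); X,Y=map(int,np.round(proj(s,p,fish)))
    sub=g[Y-k:Y+k+1,X-k:X+k+1]; bg=np.median(sub)
    m=(sub<0.55*bg).astype(np.uint8); n,l,st,c=cv2.connectedComponentsWithStats(m)
    i=1+np.argmin([np.hypot(*(c[j]-k))-0.05*st[j,4] for j in range(1,n)]); mm=cv2.dilate((l==i).astype(np.uint8),np.ones((3,3)))
    w=np.clip(bg-sub,0,None)*mm; yy,xx=np.mgrid[Y-k:Y+k+1,X-k:X+k+1]
    return np.array([(w*xx).sum()/w.sum(),(w*yy).sum()/w.sum()]), st[i,4]
E
python3 - <<'E'
from h import *
a=snap('side','s7'); b=snap('scene','b7')
st=read_state(); print(np.round(st['tool_pos'],1),st['finger_force'],st['opening'],st['contact_force'])
for n,s in(('side',a),('scene',b)):
    d,A=dotfind(s,(556.9,-38.9,87)); print(n,proj(s,(556.9,-38.9,87)),d,A,onz(s,*d,87).round(1))
x0,y0=map(int,proj(a,(560,-45,70))); A=cv2.resize(a['img'][y0-50:y0+50,x0-50:x0+50,::-1],(400,400),interpolation=cv2.INTER_CUBIC)
x0,y0=map(int,proj(b,(560,-45,70))); B=cv2.resize(b['img'][y0-50:y0+50,x0-50:x0+50,::-1],(400,400),interpolation=cv2.INTER_CUBIC)
cv2.imwrite('pics/c7.png',cv2.convertScaleAbs(np.hstack([A,B]),alpha=1.4))
E
```

```text
time: 9.0
tool_pos: [551.1, 22.0, 57.0]
eef_rot: [0.674, 0.739, -0.0, -0.001]
contact_force: [-0.9, 1.6, 1.8]
opening: 35.9
finger_force: 19.9
time: 9.33
tool_pos: [551.5, 22.1, 55.9]
eef_rot: [0.674, 0.739, -0.0, -0.0]
contact_force: [-1.2, 1.9, 2.5]
opening: 36.1
finger_force: 19.9
[551.5  22.   56. ] 19.91525799036026 35.811184350473816 [-0.33666455  2.36072516  2.39786115]
side (np.float64(300.54304054445487), np.float64(206.91659944087613)) [301.83022145 209.69170647] 21 [557.5 -50.6  87. ]
scene (np.float64(319.0285189313369), np.float64(179.3361437557134)) [314.99875389 178.29283489] 16 [559.1 -49.8  87. ]
```

View pics/c7.png

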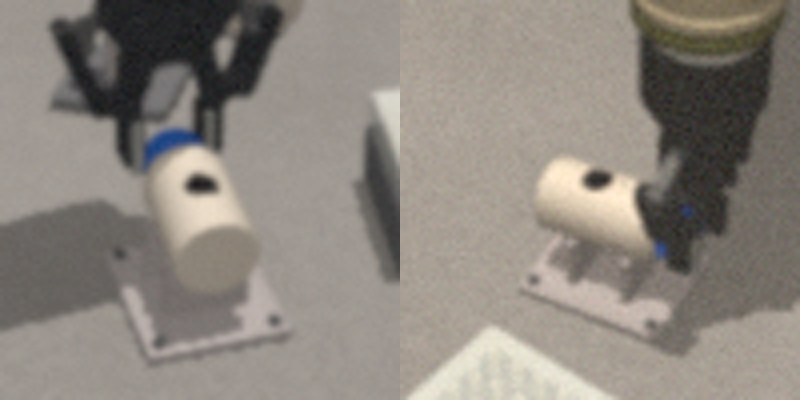

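The bottle lies flat with the dot up, but it sits about 11 mm too far toward −u (dot at crop (202,184) and (597,180)). I'll release, regrip deeper on the cap and slide it along.

```bash
python3 -m handwheel '0.4 0 0 0 0;0.4 0 0 0 0;0.4 0 0 0 0;0.4 0 0 0 0;0.4 0 0 0 0'
python3 - <<'E'
from h import *
a=snap('side','s8'); b=snap('scene','b8')
st=read_state(); print(np.round(st['tool_pos'],1),st['opening'],st['contact_force'])
ds=[dotfind(s,(557.9,-50.2,87))[0] for s in(a,b)]
print(ds,[onz(s,*d,87).round(1) for s,d in zip((a,b),ds)],tri(a,ds[0],b,ds[1]).round(1))
E
```

```text
time: 9.85
tool_pos: [551.5, 21.7, 55.8]
eef_rot: [0.674, 0.739, -0.0, 0.0]
contact_force: [-0.3, -0.6, -0.4]
opening: 51.3
finger_force: 0.0
[551.5  21.9  55.9] 51.21086127905186 [ 0.07570545 -0.11870218  0.41503146]
[array([301.03689567, 209.27184054]), array([316.35872362, 178.73237262])] [array([556.1, -48.6,  87. ]), array([558.6, -45.9,  87. ])] [556.8 -46.8  85.5]
```

Run:
```python
from h import *
for f in('s7','s8','b7','b8'):
    s=load(f); g=cv2.cvtColor(s['img'],cv2.COLOR_RGB2GRAY); X,Y=map(int,np.round(proj(s,(557.9,-48,87))))
    print(f,X-7,Y-6); print(g[Y-6:Y+6,X-7:X+8])
```

```text
s7 295 203
[[135 145 153 157 158 157 155 152 145 141 131 118 110 109 110]
 [147 153 158 158 160 158 156 155 151 148 141 129 118 112 110]
 [151 154 156 158 158 157 155 154 153 151 146 136 123 113 109]
 [149 154 155 154 151 144 140 140 146 148 146 140 130 119 111]
 [150 152 152 146 130 105  97 104 117 129 136 139 134 123 114]
 [149 152 148 129  93  62  51  55  68  86 109 130 137 129 116]
 [146 148 136 104  61  33  25  32  32  44  75 111 134 134 121]
 [145 144 129  87  47  27  23  27  28  35  58  99 130 138 127]
 [143 146 133 104  69  55  49  49  51  60  71  98 132 140 132]
 [141 146 145 131 111 101  95 100 104 107 113 124 141 142 138]
 [140 146 147 148 145 140 138 144 147 149 148 149 150 148 141]
 [138 145 148 152 153 155 154 158 159 159 158 155 154 150 143]]
s8 295 203
[[109 117 133 148 150 150 152 148 138 120  93  76  85  95 106]
 [125 137 148 155 158 156 156 151 146 138 119 101 101 104 109]
 [144 150 155 157 154 155 152 150 149 144 137 121 113 111 110]
 [152 152 153 149 141 137 134 136 139 140 137 130 119 111 109]
 [150 152 146 127 101  90  85  93 109 123 133 135 125 114 112]
 [149 
[... 1271 characters left out ...]
7 118]
 [131 126 119 120 113 112 117 117 115 114 111 112 113 117 115]
 [151 142 136 133 125 120 112 118 115 114 114 112 116 117 111]
 [163 160 157 150 142 138 128 123 120 113 116 115 113 115 113]
 [168 170 164 161 149 135 125 119 112 106 106 113 118 111 115]
 [170 170 166 155 125  89  78  69  69  69  86 105 119 118 118]
 [169 172 166 141  97  54  35  41  35  38  54  93 126 133 131]
 [174 174 169 134  86  45  34  41  38  40  61  99 143 151 146]
 [171 175 172 147 103  63  49  49  56  70  91 124 156 163 151]
 [170 169 171 163 138 104  88  83 104 117 139 154 164 163 143]
 [162 164 168 165 169 157 140 139 155 163 168 168 174 168 144]
 [160 158 163 162 170 167 163 167 171 173 174 173 174 170 148]]
```

```bash
cat >> h.py <<'E'
from scipy.optimize import least_squares
C=np.array([556.9,-38.9,0]); U=np.array([-0.0906,0.9959,0]); XX=np.array([0.9959,0.0906,0])
def cen(s,p,th=90):
    g=cv2.cvtColor(s['img'],cv2.COLOR_RGB2GRAY).astype(float); X,Y=map(int,np.round(p)); k=8
    sub=g[Y-k:Y+k+1,X-k:X+k+1]; n,l=cv2.connectedComponents((sub<th).astype(np.uint8))
    r=np.hypot(*(np.mgrid[-k:k+1,-k:k+1])); r[l==0]=99; i=l.flat[np.argmin(r)]
    w=np.clip(th+10-sub,0,None)*(l==i); yy,xx=np.mgrid[Y-k:Y+k+1,X-k:X+k+1]; return np.array([(w*xx).sum(),(w*yy).sum()])/w.sum()
q=np.array([(i,j) for i in np.linspace(-10,10,11) for j in np.linspace(-10,10,11) if i*i+j*j<=100])
def disc(s,u,roll):  # roll: lateral angle toward +x'
    o=[]
    for i,j in q:
        n=np.sin(roll+j/25)*XX+np.array([0,0,np.cos(roll+j/25)]); p=C+(u+i)*U+[0,0,62]+25*n
        if n@(s['origin']-p)>0: o.append(proj(s,p))
    return np.mean(o,0)
def dotfit(a,b,g=(557.9,-48,87)):
    P=[cen(s,proj(s,g)) for s in(a,b)]
    for m in((0,),(1,),(0,1)):
        o=least_squares(lambda v:np.concatenate([disc((a,b)[k],v[0],v[1]/25)-P[k] for k in m]),(-8,0))
        print(m,'u %.1f lateral %.1f roll deg %.1f'%(o.x[0],o.x[1],np.degrees(o.x[1]/25)),np.round(o.fun,2))
E
python3 - <<'E'
from h import *
dotfit(load('s7'),load('b7')); dotfit(load('s8'),load('b8'))
E
```

```text
(0,) u -10.8 lateral -0.3 roll deg -0.6 [-0.  0.]
(1,) u -11.2 lateral 0.9 roll deg 2.2 [-0. -0.]
(0, 1) u -11.2 lateral 0.1 roll deg 0.2 [ 0.19  0.06  0.18 -0.2 ]
(0,) u -8.7 lateral -1.6 roll deg -3.6 [0. 0.]
(1,) u -7.7 lateral 0.5 roll deg 1.1 [-0. -0.]
(0, 1) u -8.2 lateral -0.9 roll deg -2.1 [ 0.2  -0.18  0.08 -0.38]
```

```bash
python3 -m handwheel '0.4 0.4 -4.5 -1.5 0;0.4 0.4 -4.5 -1.5 0;0.4 0 0 0 0;0.4 0 0 0 0;1 0 0 0 0;1 0 0 0 0;1 0 0 0 0;1 0 0 0 0;1 0 0 0 0' 20; python3 -m handwheel '1 -0.2 2 0 0;1 -0.2 2 0 0;1 -0.2 2 0 0;1 -0.1 2.1 0 0;1 0 0 0 0;1 0 0 0 0;1 0 0 0 0'
python3 - <<'E'
from h import *
a=snap('side','s9'); b=snap('scene','b9'); dotfit(a,b,(557,-40,87)); print(read_state()['tool_pos'])
E
python3 -m handwheel '0.4 0 0 0 0;0.4 0 0 0 0;0.4 0 0 0 0;0.4 0 0 0 0;0.4 0 0 0 0'
python3 - <<'E'
from h import *
a=snap('side','s10'); b=snap('scene','b10'); dotfit(a,b,(557,-40,87)); print(read_state()['tool_pos'])
E
```

```text
time: 10.7
tool_pos: [550.9, 13.8, 52.7]
eef_rot: [0.674, 0.739, -0.001, -0.001]
contact_force: [-6.3, 1.0, 4.9]
opening: 36.4
finger_force: 22.7
time: 11.28
tool_pos: [551.0, 20.8, 52.7]
eef_rot: [0.674, 0.739, -0.001, -0.0]
contact_force: [-5.2, -2.6, 3.2]
opening: 36.6
finger_force: 22.7
(0,) u 1.3 lateral -0.5 roll deg -1.2 [-0.  0.]
(1,) u 0.3 lateral -0.4 roll deg -1.0 [-0.  0.]
(0, 1) u 0.6 lateral -0.5 roll deg -1.2 [0.08 0.16 0.13 0.01]
[551.01113856  20.81584903  52.7735717 ]
time: 11.8
tool_pos: [551.9, 21.4, 53.0]
eef_rot: [0.674, 0.739, 0.0, 0.0]
contact_force: [-0.1, -0.3, -0.0]
opening: 51.5
finger_force: 0.0
(0,) u -0.8 lateral -2.2 roll deg -5.0 [-0.  0.]
(1,) u 0.3 lateral -0.2 roll deg -0.5 [-0.  0.]
(0, 1) u -0.2 lateral -1.6 roll deg -3.7 [ 0.17 -0.19  0.07 -0.37]
[551.75245556  21.1888225   52.9046946 ]
```

```bash
python3 -m handwheel '0.4 0 0 10 0;0.2 0 0 30 0;0 0 0 40 0;0 0 0 20 0;0 2.6 -28.5 0 0;0 2.6 -28.5 -5 0;0 2.6 -28.5 -10 0;0 2.6 -28.5 -15 0;0 2.6 -28.5 -15 0;0 0 0 0 0'; python3 -m handwheel '0 0 0 0 0;0 0 0 0 0;0 0 0 0 0'
python3 - <<'E'
from h import *
s=snap('wrist','w11'); a=snap('side','s11'); b=snap('scene','b11'); dotfit(a,b,(557,-40,87))
X,Y=proj(s,(556.9,-38.9,87),True); print(X,Y,s['origin'])
g=cv2.cvtColor(s['img'],cv2.COLOR_RGB2GRAY); X,Y=int(X),int(Y); sub=g[Y-40:Y+41,X-40:X+41]
n,l,st,c=cv2.connectedComponentsWithStats((sub<70).astype(np.uint8)); print(st[1:],c[1:]+[X-40,Y-40])
u,v=int(X),int(Y); cr=s['img'][v-75:v+75,u-100:u+100,::-1]; print(u-100,v-75)
cv2.imwrite('pics/c8.png',cv2.resize(cr,None,fx=4,fy=4,interpolation=cv2.INTER_CUBIC))
E
```

```text
time: 12.73
tool_pos: [562.5, -129.4, 105.3]
eef_rot: [0.677, 0.736, -0.002, -0.001]
contact_force: [0.2, -1.8, -0.9]
opening: 85.5
finger_force: 0.0
time: 12.98
tool_pos: [565.2, -119.9, 108.9]
eef_rot: [0.673, 0.739, 0.001, 0.0]
contact_force: [0.4, 0.1, -0.4]
opening: 85.6
finger_force: 0.0
(0,) u -0.6 lateral -2.2 roll deg -5.0 [-0. -0.]
(1,) u -7.0 lateral -30.0 roll deg -68.7 [-0.3   0.87]
(0, 1) u -1.9 lateral -5.4 roll deg -12.3 [-1.15  0.68 -0.86  2.57]
319.3883620805025 102.15508919452306 [558.34320351 -38.55488611 250.55276549]
[[  19   19   37   38 1068]] [[315.8670412   99.66947566]]
219 27
  return _methods._mean(a, axis=axis, dtype=dtype,
  ret = ret.dtype.type(ret / rcount)
```

View pics/c8.png

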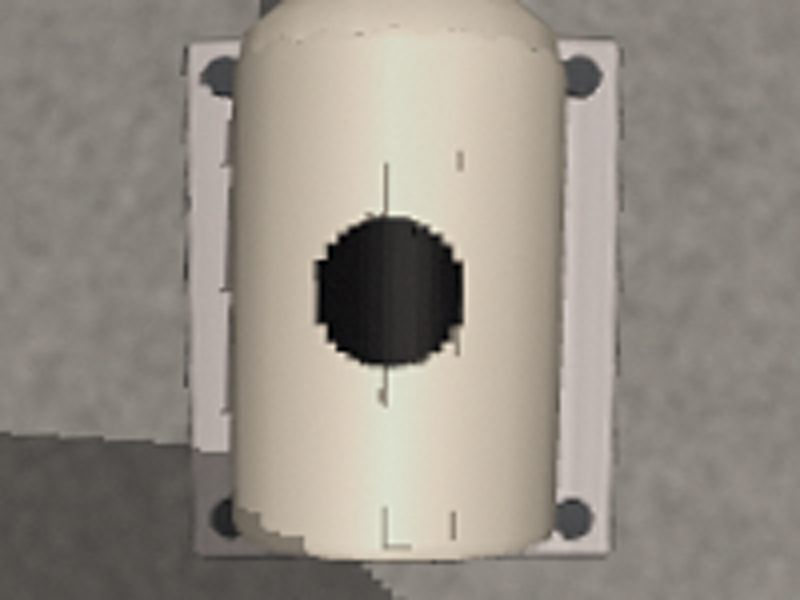

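The wrist view from above shows the bottle lying straight across both saddles. In the crop the dot is at (389.5,291), the wall edges are at x = 232 and 563, and the plate holes are at (222,77), (582,77), (226,518), (574,518).

Run:
```python
from h import *
s=load('w11'); P=lambda x,y:((x+.5)/4-.5+219,(y+.5)/4-.5+27)
Hs=np.array([onz(s,*P(*p),8,True) for p in((222,77),(582,77),(226,518),(574,518))]); print(Hs.round(1)); c=Hs.mean(0); print('cradle',c)
uu=(Hs[0]+Hs[1]-Hs[2]-Hs[3]); uu/=np.linalg.norm(uu); print('u ang',np.degrees(np.arctan2(uu[1],uu[0]))); xx=np.array([uu[1],-uu[0],0])
# axis lateral from edges: rays tangent
def lat(p,f):
    d=ray(s,*p,True); o=s['origin']-c; a=np.array([o@xx,o[2]+8-62]); v=np.array([d@xx,d[2]]); v/=np.hypot(*v); n=np.array([-v[1],v[0]]); return f(n,a)
# signed distance of point (L,0) to ray line = n.((L,0)-a)
L=[]
for p,sg in((P(232,291),1),(P(563,291),-1)):
    d=ray(s,*p,True); o=s['origin']-c; a=np.array([o@xx,s['origin'][2]-62]); v=np.array([d@xx,d[2]]); v/=np.hypot(*v); n=np.array([-v[1],v[0]]); 
    for r in(25,-25): L.append((r+n@a)/n[0])
print('axis candidates',np.round(L,1))
p=onz(s,*P(389.5,291),87,True)-c; print('dot u %.1f lat %.1f'%(p@uu,p@xx))
```

```text
[[517.3   3.    8. ]
 [586.2   9.2   8. ]
 [524.9 -84.6   8. ]
 [594.  -78.2   8. ]]
cradle [555.58759163 -37.65197161   8.        ]
u ang 95.03356646996036
axis candidates [  0.5 -50.1  50.2  -0.2]
dot u 0.1 lat -0.6
```

```bash
python3 -m handwheel '0 0 0 20 0;0 0 5 35 0;0 0 20 35 0;0 0 30 10 0;0 0 35 10 0;0 0 35 0 0;0 0 35 0 0;0 0 35 0 0;0 0 30 0 0;0 0 20 0 0' >/dev/null; python3 -m handwheel '0 0 5 0 0;0 0 0 0 0;0 0 0 0 0;0 0 0 0 0'
python3 - <<'E'
from h import *
s=snap('wrist','w12'); a=snap('side','s12'); b=snap('scene','b12')
X,Y=proj(s,(557.9,212.6,183),True); print(X,Y,s['origin'].round(1))
g=cv2.cvtColor(s['img'],cv2.COLOR_RGB2GRAY); X,Y=int(X),int(Y)
print(g[max(0,Y-70):Y+90:5, X-70:X+75:5])
E
```

```text
time: 14.3
tool_pos: [565.0, 126.7, 217.8]
eef_rot: [0.675, 0.738, -0.0, 0.0]
contact_force: [0.6, -0.7, -0.8]
opening: 85.3
finger_force: 0.0
322.1341849938249 93.68675827906745 [558.6 208.3 359.4]
[[124 128 138 137 129 132 131 132 134 142 131 138 135 125 130 127 128 129
  134 131 129 143 133 137 128 132 134 130  77]
 [132 131 132 130 128 131 133 137 124 137 129 136 131 129 132 134 131 136
  133 136 136 136 130 133 134 139 138  77  80]
 [131 135 129 131 134 126 133 129 130 124 138 131 133 131 130 138 139 130
  132 134 140 133 132 141 131 136  79  81  79]
 [137 130 135 137 129 129 132 128 132 131 134 133 133 134 135 131 132 138
  135 131 136 136 129 134 134 129 100  81  81]
 [139 133 133 138 132 129 132 131 128 139 139 130 138 136 128 127 139 135
  138 133 133 140 135 134 137 128 141  81  83]
 [136 137 137 137 138 140 127 139 137 134 134  97  92 134 141 136 132 138
  135 126 134 132 132 132 139 127 138 134 105]
 [139 138 129 128 142 135 134 127 126 131  67 119 119 123  82 136 135 136
  139 133 132 133 134 140 130 139 139 137 135]
 [142 135 136 135 132 138 136 126 133 141 105  41  28 
[... 2271 characters left out ...]
 87  86  86  83 104 139 140 140 140 134 137 138
  135 134 139 135 135 131 134 127 133 135 128]
 [ 87  84  87  81  83  85  87  89  86  83  92  84  90  86 140 143 115 134
  115 137 131 134 142 137 131 132 134 132 130]
 [ 87  86  86  82  86  91  87  87  84  85  84  86  81  83 128  83  85  79
   84  79 139 133 138 134 133 132 128 134 128]
 [ 92  85  85  86  82  85  88  86  91  87  92  85  85  88  82  85  84  82
   83 112 138 133 138 132 130 130 135 132 135]
 [ 83  83  91  85  87  87  89  83  84  87  87  89  86  86  83  82  87  89
   85 111 139 135 141 137 132 132 140 135 134]
 [ 86  84  87  87  84  85  80  88  89  84  85  85  88  86  86  80  82  84
   85 143 139 142 137 129 135 127 139 134 137]]
```

Run:
```python
from h import *
s=load('w12'); g=cv2.cvtColor(s['img'],cv2.COLOR_RGB2GRAY); x0,y0=252,23
sub=((g[y0:y0+130,x0:x0+130]<56)&(g[y0:y0+130,x0:x0+130]>33)).astype(np.uint8)
sub=cv2.morphologyEx(sub,cv2.MORPH_OPEN,np.ones((5,5)))
n,l,st,c=cv2.connectedComponentsWithStats(sub); i=1+np.argmax(st[1:,4]); ct=cv2.findContours((l==i).astype(np.uint8),0,2)[0][0]
pts=np.array([onz(s,p[0][0]+x0,p[0][1]+y0,183,True)[:2] for p in ct],np.float32)
r=cv2.minAreaRect(pts); print('rect',r, cv2.boxPoints(r).round(1).tolist())
# stand foot (z=12) grey 115-127
sub=((g>98)&(g<128)).astype(np.uint8)
f=cv2.morphologyEx(cv2.medianBlur(g,7),cv2.MORPH_OPEN,np.ones((3,3))); m=((f>110)&(f<127)).astype(np.uint8)
m=cv2.morphologyEx(m,cv2.MORPH_OPEN,np.ones((3,3))); n,l,st,c=cv2.connectedComponentsWithStats(m); 
for j in range(1,n):
    if st[j,4]>800: 
        ct=cv2.findContours((l==j).astype(np.uint8),0,2)[0][0]; P=np.array([onz(s,p[0][0],p[0][1],12,True)[:2] for p in ct],np.float32); print(st[j],cv2.minAreaRect(P))
t=read_state(); T=R.from_quat(t['eef_rot']).as_matrix(); print(np.round(t['tool_pos'],1),np.degrees(np.arctan2(T[1,1],T[0,1])),np.round(t['joint_positions'],2))
```

```text
rect ((555.322265625, 216.30941772460938), (30.377092361450195, 22.36136817932129), 80.92903900146484) [[541.9000244140625, 203.10000610351562], [564.0, 199.5], [568.7999877929688, 229.5], [546.7000122070312, 233.10000610351562]]
[ 272   69   99   75 2225] ((555.93359375, 216.40829467773438), (85.65689086914062, 85.50457000732422), 63.315303802490234)
[565.  126.9 217.9] 5.099292979734763 [ 0.18  0.35 -0.59  1.5   0.2   1.35 -0.34]
```

```bash
python3 -m handwheel '0 -0.86 8.1 0 0.1203;0 -0.86 8.1 0 0.1203;0 -0.86 8.1 0 0.1203;0 -0.86 8.1 0 0.1203;0 -0.86 8.1 0 0.1203;0 -0.86 8.1 0 0.1203;0 -0.86 8.1 0 0.1203;0 -0.86 8.1 0 0.1203;0 -0.86 8.1 0 0.1203;0 -0.86 8.1 0 0.1203' >/dev/null; python3 -m handwheel '0 -0.9 8.4 0 0.1203;0 0 0 0 0;0 0 0 0 0;0 0 0 0 0;0 0 0 0 0'
python3 - <<'E'
from h import *
s=snap('wrist','w13'); g=cv2.cvtColor(s['img'],cv2.COLOR_RGB2GRAY)
X,Y=map(int,proj(s,(555.5,216.3,183),True)); k=60; x0=X-k;y0=max(0,Y-k)
sub=g[y0:Y+k,x0:X+k]; m=cv2.morphologyEx(((sub<56)&(sub>30)).astype(np.uint8),cv2.MORPH_OPEN,np.ones((5,5)))
n,l,st,c=cv2.connectedComponentsWithStats(m)
for i in range(1,n):
    if st[i,4]<300: continue
    ct=cv2.findContours((l==i).astype(np.uint8),0,2)[0][0]; P=np.array([onz(s,p[0][0]+x0,p[0][1]+y0,183,True)[:2] for p in ct],np.float32); print(st[i],cv2.minAreaRect(P))
t=read_state(); T=R.from_quat(t['eef_rot']).as_matrix(); print(np.round(t['tool_pos'],1),np.degrees(np.arctan2(T[1,1],T[0,1])),np.round(t['joint_positions'],2))
E
```

```text
time: 15.7
tool_pos: [555.5, 216.9, 217.9]
eef_rot: [0.08, 0.997, -0.0, 0.0]
contact_force: [1.1, 0.3, 0.1]
opening: 85.4
finger_force: 0.0
[  39   13   46   28 1172] ((533.5272827148438, 220.20675659179688), (27.431032180786133, 17.06171226501465), 80.85066986083984)
[555.5 217.  217.9] 80.85620833580927 [ 0.18  0.45 -0.84  1.45  0.34  1.4   0.74]
```

```bash
python3 -m handwheel '0 0 -0.5 -8 0;0 0 0 -14 0;0 0 0 -16 0;0 0 0 -16 0;0 0 0 -16 0;0 0 0 -12 0;0 0 0 -6 0;0 0 0 -3 0;0 0 0 0 0' ; python3 -m handwheel '1 0 0 0 0;1 0 0 0 0;1 0 0 0 0;1 0 0 0 0;1 0 0 0 0;1 0 0 0 0;1 0 0 0 0;1 0 0 0 0;1 0 0 0 0;1 0 0 0 0' 25
```

```text
time: 16.5
tool_pos: [555.0, 217.4, 126.5]
eef_rot: [0.078, 0.997, -0.0, -0.0]
contact_force: [0.3, -0.3, 0.1]
opening: 85.1
finger_force: 0.0
time: 17.33
tool_pos: [555.3, 217.5, 127.0]
eef_rot: [0.078, 0.997, 0.0, 0.0]
contact_force: [1.9, 0.7, 0.7]
opening: 31.5
finger_force: 15.6
```

```bash
python3 -m handwheel '1 0 0 0 0;1 0 0 0 0;1 0 0 3 0;1 0 0 8 0;1 0 0 12 0;1 0 0 15 0;1 0 0 15 0;1 0 0 0 0' 30;  python3 -m handwheel '1 0 0 10 0;1 0 0 15 0;1 0 0 15 0;1 0 0 15 0;1 0 0 12 0;1 0 0 5 0;1 0 0 0 0;1 0 0 0 0'
python3 - <<'E'
from h import *
a=snap('side','s14'); b=snap('scene','b14'); s=snap('wrist','w14'); t=read_state(); print(np.round(t['tool_pos'],1),t['finger_force'],t['contact_force'],t['torque'])
tp=np.array(t['tool_pos'])
for n,c in(('side',a),('scene',b)):
    tip=[tp[0],tp[1],tp[2]-116]; print(n,'tip pred',np.round(proj(c,tip),1)); X,Y=map(int,np.round(proj(c,tip)))
    print(c['img'][Y-14:Y+6,X-9:X+10].mean(2).astype(int))
print('wrist',np.round(proj(s,[tp[0],tp[1],tp[2]-116],True),1))
E
```

```text
time: 18.0
tool_pos: [556.4, 218.6, 184.2]
eef_rot: [0.078, 0.997, 0.001, 0.002]
contact_force: [-1.0, -0.2, 0.2]
opening: 32.1
finger_force: 20.0
time: 18.67
tool_pos: [555.0, 217.4, 251.4]
eef_rot: [0.078, 0.997, -0.0, -0.0]
contact_force: [-0.1, 0.5, -0.9]
opening: 31.6
finger_force: 20.0
[554.8 217.1 250.8] 20.038249790668488 [-0.35170553 -0.51125021 -0.41953262] [ 0.07829051 -0.02102181 -0.00937603]
side tip pred [281.1 141.8]
[[104 103 104 103 105 105 102  94  84  77  82  94 102 104 104 103 105 104
  103]
 [104 104 104 104 105 103 101  95  82  78  82  93 102 105 104 104 103 103
  103]
 [103 105 106 105 104 103 100  93  83  79  80  94 101 105 105 104 104 105
  103]
 [105 103 105 105 103 104 100  89  80  77  79  87 101 104 103 105 105 105
  103]
 [104 103 104 104 104 104  96  83  77  76  77  83  96 104 104 105 104 103
  103]
 [105 104 104 105 104 102  96  78  75  75  74  79  90 101 103 104 101 104
  103]
 [106 104 103 107 104 104  94  80  74  74  74  78  89  99 103 102 103 102
  101]
 [105 106 106 105 103 102  95  81  76  73  75  76  88 101 105 105 101 104
  104]
 [105 104 103 10
[... 1926 characters left out ...]
  75  76  73  80  77  79
   78]
 [ 77  81  77  79  77  77  72  62  67  71  71  76  75  77  76  80  79  77
   77]
 [ 79  83  77  77  76  71  68  62  59  61  67  72  76  77  76  79  79  76
   76]
 [ 78  78  78  79  78  79  72  61  62  67  69  69  79  81  77  76  78  78
   77]
 [ 78  80  75  80  82  74  74  70  70  66  70  77  79  77  80  78  78  75
   81]
 [ 80  78  79  78  76  78  76  78  72  74  76  76  78  73  79  82  77  75
   76]
 [ 76  75  79  75  83  82  81  77  78  77  80  76  78  78  79  75  76  76
   74]
 [ 79  79  82  82  79  79  82  77  77  81  78  78  78  79  79  79  76  78
   72]
 [ 82  97  93  83  86  81  82  80  80  78  78  75  79  77  78  76  80  76
   81]]
wrist [321.5 195.2]
```

```bash
python3 -m handwheel '1 0 -8 0 0;1 0 -20 0 0;1 0 -30 0 0;1 0 -32 0 0;1 0 -35 0 0;1 0 -35 -3 0;1 0 -35 -5 0;1 0 -30 -5 0;1 0 -20 -5 0;1 0 -10 -5 0' 40 >/dev/null; python3 -m handwheel '1 0 0 -5 0;1 0 0 -5 0;1 0 0 0 0;1 0 0 0 0;1 0 0 0 0;1 0 0 0 0'
python3 - <<'E'
from h import *
s=snap('wrist','w15'); snap('side','s15'); snap('scene','b15'); t=read_state(); tp=np.array(t['tool_pos']); print(tp.round(1),t['finger_force'],t['contact_force'])
print('tip pred',np.round(proj(s,[tp[0],tp[1],tp[2]-116],True),1),'dot pred',np.round(proj(s,(555,-37.6,87),True),1))
X,Y=map(int,proj(s,(555,-37.6,87),True)); print(X-36,Y-40); im=s['img'][Y-40:Y+40:2,X-36:X+36:2]; print(im.mean(2).astype(int)); print((im[:,:,0].astype(int)-im[:,:,2])[8:34,6:30])
E
```

```text
time: 20.15
tool_pos: [555.3, -36.2, 219.3]
eef_rot: [0.077, 0.997, 0.0, 0.0]
contact_force: [-0.7, 0.5, -0.6]
opening: 31.6
finger_force: 28.5
[555.3 -37.  219.2] 28.475538790225983 [ 0.05094943 -0.21205437 -0.99754337]
tip pred [320.3 194.9] dot pred [319.8 189.5]
283 149
[[197 199 206 ... 106 105 108]
 [132 107 106 ...  96  98  98]
 [144 110 113 ...  97 101 102]
 ...
 [133 141 136 ... 137 140 143]
 [139 144 139 ... 143 139 137]
 [142 137 138 ... 142 138 136]]
[[18 17 19 20 20 20 20 21 20 20 20 21 20 21 22 21 22 21 22 21 22 23 23 23]
 [20 19 20 19 22 20 21 20 22 21 22 21 22 23 23 22 23 22 23 23 24 22 22 23]
 [20 20 22 20 22 22 23 21 20 23 22 22 23 22 23 24 23 23 24 23 23 24 22 22]
 [22 21 22 22 21 23 23 22 22 24 22 22 22 24 23 24 24 24 23 23 23 23 23 24]
 [23 21 24 23 23 22 23 22 21 23 22 23 23 22 24 22 24 24 23 24 23 24 23 23]
 [23 22 23 22 22 23 24 23 23 22 23 23 24 23 23 23 24 24 24 23 23 24 24 25]
 [22 25 23 23 24 23 23 23 24 23 24 24 23 22 23 23 24 24 25 23 23 24 23 24]
 [23 22 24 22 23 22 23 22 24 24 12  8  6  3 14 21 25 23 25 24 24 21 23 23]
 [27 23 22 22 24 25 23 24 19 11 -
[... 617 characters left out ...]
 6  5 26 29 29 29 30 29]
 [26 28 28 29 29 30 29 30 30 26  5  8  9 11  9  9 10  6 21 31 29 29 28 28]
 [28 30 30 30 29 30 30 29 30 22  7 10 10  7  8  9  9  8 20 28 27 28 28 27]
 [30 29 29 29 29 30 29 29 30 20  9 11  9  5  6  7  8  9 13 29 28 26 24 21]
 [29 29 29 29 28 30 28 29 27 17  9  8  5  6  7  6  8 10 12 22 14 12 12 11]
 [28 28 29 28 29 28 29 27 27 21 10  7  5  5  6  6  5 11 11 11 12 11 11 12]
 [28 29 27 28 28 26 26 27 26 19 10  6  7  8  7  7  6 16 13 12 12 12 12 12]
 [26 26 26 24 25 24 17 12 11 13 11  6  5  6  7  7  6 15 12 12 12 12 11 13]
 [23 19 18 14 14 12 12 14 11 12 13  7  5  5  7  6  5 12 11 11 12 13 11 12]
 [13 11 12 13 12 14 12 12 13 12 11  7  7  5  5  5  5 11 11 12 12 13 11  9]]
```

Run:
```python
from h import *
np.set_printoptions(linewidth=200,threshold=100000)
t=read_state(); tp=np.array(t['tool_pos'])
s=load('w15'); im=s['img'].astype(int)
print('wrist R-B rows 186-196 cols 306-338'); print((im[:,:,0]-im[:,:,2])[162:208:2,306:338])
for f in('s15','b15'):
    c=load(f); X,Y=map(int,np.round(proj(c,(555,-37.6,95)))); print(f,X-10,Y-9,'tip',np.round(proj(c,tp-[0,0,116]),1),'dot',np.round(proj(c,(555,-37.6,87)),1))
    im=c['img'].astype(int); print(im[Y-9:Y+11,X-10:X+11].mean(2).astype(int)); print((im[:,:,0]-im[:,:,2])[Y-9:Y+11,X-10:X+11])
```

```text
wrist R-B rows 186-196 cols 306-338
[[17 18 18 17 17 17 20 18 20 20 20 20 17 21 21 21 20 20 20 20 20 20 22 20 22 22 20 21 20 21 22 21]
 [19 20 20 19 20 19 22 19 19 20 20 20 21 21 20 23 21 21 22 21 21 20 20 21 22 21 22 21 23 24 20 22]
 [21 21 21 20 20 21 21 22 19 20 20 20 21 22 21 22 22 22 21 23 22 22 21 22 22 23 22 22 22 21 23 22]
 [21 20 22 22 21 22 20 21 22 22 21 23 22 22 22 22 22 22 22 21 22 23 24 22 23 23 22 23 22 22 23 23]
 [21 22 23 22 23 22 21 22 23 21 22 22 23 23 22 23 22 23 23 23 23 23 23 23 24 23 23 23 23 23 23 22]
 [23 23 22 22 22 22 23 22 22 22 23 23 23 23 23 22 22 23 24 24 22 24 23 24 22 23 22 23 24 23 22 22]
 [23 23 23 24 23 24 25 23 23 23 23 23 25 23 23 23 24 24 24 24 24 23 24 24 24 24 23 23 22 23 24 23]
 [25 23 24 23 23 23 23 23 23 22 24 23 23 23 23 23 24 24 22 23 23 24 23 23 23 24 23 23 23 24 25 23]
 [24 23 23 23 22 23 23 25 24 24 25 25 24 18  9  9  8 23 24 24 24 24 25 25 24 24 23 24 24 24 25 25]
 [23 25 24 23 24 24 25 18 10  5  5 -1 -1 -1  0 -1  1  4  5 11 20 25 24 24 23 24 24 24 21 21 19 18]
 [24 24 25 24 22  9  7  6  0  0  0 -2  1 -1 -1  0 -1  0 -2 -2 -1  4 14 20 
[... 7573 characters left out ...]
14 14 14 13 12 14  8 11 10 10 11 12 11]
 [35 36 34 36 36 31 22 12  5  4  5  5 10 12 17 13 12 10 10  8 15]
 [34 36 36 33 35 24 16 11  4 -1  8  7  9 14 21 17 18 12 13 12 11]
 [33 36 37 36 33 28 16  9  7  6  9  6 13 18 25 23 25 21 20 14 17]
 [33 36 35 38 35 29 21 14  8  6 14 14 23 28 31 34 31 29 25 24 20]
 [35 33 33 34 36 32 29 25 20 23 21 27 30 32 31 34 36 31 32 31 30]
 [31 32 31 31 32 38 32 30 32 35 33 32 34 33 35 33 32 34 34 35 34]
 [31 31 35 32 31 32 36 35 33 31 37 38 34 33 32 34 35 33 35 32 37]
 [31 27 34 32 28 32 32 33 35 37 33 35 35 32 34 35 36 36 37 35 33]
 [28 29 30 29 30 30 33 32 31 33 34 34 34 34 34 36 35 36 36 34 34]
 [25 25 28 25 29 32 30 31 33 32 32 31 33 35 34 36 35 32 33 35 35]]
```

Run:
```python
from h import *
s=load('w15'); tp=np.array([555.3,-37.0,219.2]); xd=np.array([np.cos(np.radians(170.9)),np.sin(np.radians(170.9)),0])
for z in(116,115,117):
    for nm,r,dz in(('tip edge',5,0),('sleeve edge',7.5,14)):
        print(z,nm,np.round(proj(s,tp-[0,0,z-dz]+r*xd,True),1))
g=s['img'].astype(int); rb=g[:,:,0]-g[:,:,2]
for c in(319,321,323): print(c,list(zip(range(176,200),rb[176:200,c],g[176:200,c].mean(1).astype(int))))
for p in((554.1,-37.7,87),(555,-37.6,87)): print(np.round(proj(s,p,True),1), np.round(proj(s,np.array(p)+10*xd,True),1))
```

```text
116 tip edge [320.4 189.4]
116 sleeve edge [320.3 191.3]
115 tip edge [320.4 189.8]
115 sleeve edge [320.3 191.6]
117 tip edge [320.4 189.1]
117 sleeve edge [320.3 190.9]
319 [(176, np.int64(23), np.int64(141)), (177, np.int64(23), np.int64(140)), (178, np.int64(18), np.int64(112)), (179, np.int64(6), np.int64(38)), (180, np.int64(-1), np.int64(16)), (181, np.int64(1), np.int64(17)), (182, np.int64(-1), np.int64(22)), (183, np.int64(1), np.int64(21)), (184, np.int64(0), np.int64(22)), (185, np.int64(-1), np.int64(17)), (186, np.int64(-2), np.int64(18)), (187, np.int64(0), np.int64(14)), (188, np.int64(-1), np.int64(13)), (189, np.int64(-2), np.int64(10)), (190, np.int64(14), np.int64(21)), (191, np.int64(41), np.int64(36)), (192, np.int64(26), np.int64(54)), (193, np.int64(7), np.int64(63)), (194, np.int64(5), np.int64(67)), (195, np.int64(5), np.int64(67)), (196, np.int64(7), np.int64(66)), (197, np.int64(6), np.int64(75)), (198, np.int64(7), np.int64(95)), (199, np.int64(9), np.int64(111))]
321 [(176, np.int64(23), np.int64(144)), (177, np.int64(22), np.int64(135)), (178, np.int64(
[... 935 characters left out ...]
.int64(-2), np.int64(18)), (182, np.int64(0), np.int64(18)), (183, np.int64(1), np.int64(19)), (184, np.int64(0), np.int64(17)), (185, np.int64(0), np.int64(17)), (186, np.int64(-1), np.int64(17)), (187, np.int64(-3), np.int64(8)), (188, np.int64(-1), np.int64(14)), (189, np.int64(0), np.int64(7)), (190, np.int64(42), np.int64(42)), (191, np.int64(47), np.int64(50)), (192, np.int64(24), np.int64(63)), (193, np.int64(4), np.int64(67)), (194, np.int64(5), np.int64(66)), (195, np.int64(7), np.int64(67)), (196, np.int64(5), np.int64(64)), (197, np.int64(8), np.int64(94)), (198, np.int64(9), np.int64(111)), (199, np.int64(9), np.int64(104))]
[319.5 188.6] [319.6 178.1]
[319.8 189.5] [319.8 179. ]
```

```bash
python3 -m handwheel '1 -0.7 -1 -2 0;1 -0.7 -1 -4 0;1 0 0 -3 0;1 0 0 -2 0;1 0 0 0 0;1 0 0 0 0;1 0 0 0 0'
python3 - <<'E'
from h import *
np.set_printoptions(linewidth=200,threshold=100000)
s=snap('wrist','w16'); snap('side','s16'); snap('scene','b16'); t=read_state(); tp=np.array(t['tool_pos']); print(tp.round(2),t['contact_force'])
im=s['img'].astype(int); X,Y=map(int,proj(s,(554.1,-37.7,87),True)); print(X-16,Y-16); print((im[:,:,0]-im[:,:,2])[Y-16:Y+14,X-16:X+18])
xd=np.array([np.cos(np.radians(170.9)),np.sin(np.radians(170.9)),0]); print(np.round(proj(s,tp-[0,0,116]+5*xd,True),1),np.round(proj(s,tp-[0,0,116],True),1),np.round(proj(s,(554.1,-37.7,87),True),1))
E
```

```text
time: 20.88
tool_pos: [553.8, -39.5, 207.9]
eef_rot: [0.078, 0.997, 0.0, 0.0]
contact_force: [0.0, 0.2, -2.1]
opening: 31.6
finger_force: 28.5
[553.84 -39.49 208.04] [ 0.40813855 -0.96970496 -0.9495077 ]
307 177
[[21 23 23 23 22 22 23 22 23 23 22 23 23 22 26 24 22 23 24 23 23 24 22 23 23 23 23 23 24 23 22 24 23 24]
 [23 24 22 22 23 24 23 23 23 23 23 24 23 23 24 24 23 24 24 23 22 25 24 22 24 24 25 24 23 24 23 23 24 23]
 [22 21 22 24 24 25 24 23 24 25 23 24 25 24 23 24 23 23 22 23 23 23 24 23 25 23 24 24 23 23 23 25 25 23]
 [23 23 23 23 21 22 24 24 23 25 24 23 24 23 23 23 23 24 23 24 23 23 24 24 23 24 23 23 23 24 23 22 24 24]
 [24 22 23 23 24 24 23 23 22 23 23 22 23 23 25 24 24 24 22 20 23 24 23 24 23 24 24 24 24 25 23 24 23 23]
 [24 24 23 24 24 24 23 23 23 24 23 24 24 24 22 21 22 20 18 18 25 25 24 23 25 22 24 24 24 25 24 24 25 23]
 [23 23 24 24 22 24 24 23 24 23 24 23 23 22 16  9  4 -2  6 17 24 18 24 24 24 24 26 24 24 25 23 24 23 24]
 [23 24 24 24 24 24 22 24 23 17 11  8  5  1  2  2  1  0 -1  2  3  1 22 22 22 23 25 23 24 23 25 23 24 24]
 [24 24 23 24 24 24 23 25 25 23  6  2  0  0 -1 -
[... 1604 characters left out ...]
 8 25 30 31 30 30 31 29 30]
 [23 22 23 23 24 27 22  9  7  8 10 10  8 10  7  9  9  9  8  9  8  9  7  6 13 25 29 30 30 31 30 29 29 30]
 [25 26 25 26 29 28 23  8 10  9 10 10  9  7  6  7  7  7  7  9 10 10  9  7 16 27 30 29 30 30 29 29 30 30]
 [28 29 29 29 31 31 21  8  9  8 11 10  6  7  5  6  7  6  7  8  8  9 10  7 16 27 30 29 30 30 29 31 30 30]
 [30 28 30 31 30 30 21  8  9  9  9  7  6  6  4  6  7  5  5  5  7  8 10  7 15 25 31 30 29 29 29 30 30 29]
 [31 30 29 29 30 30 21  7 10 10  9  7  6  6  5  6  7  6  5  6  7 10  8 10 13 21 29 29 28 29 30 31 28 29]
 [30 30 29 30 29 31 22  7 10 10  7  6  5  6  7  7  5  6  5  7  6 10 10  9 15 25 29 28 29 29 29 28 29 28]]
[321.4 189.6] [321.4 195.1] [323.4 193.4]
```

```bash
python3 -m handwheel '1 0.2 1.4 0 0;1 0 0 0 0;1 0 0 0 0;1 0 0 0 0;1 0 0 0 0'
python3 - <<'E'
from h import *
np.set_printoptions(linewidth=200,threshold=100000)
s=snap('wrist','w17'); t=read_state(); tp=np.array(t['tool_pos']); print(tp.round(2),t['contact_force'])
im=s['img'].astype(int); rb=(im[:,:,0]-im[:,:,2])
for r in range(181,197): print(r,rb[r,306:340])
E
python3 -m handwheel '1 0 0 -1 0;1 0 0 -1 0;1 0 0 -1 0;1 0 0 -0.5 0;1 0 0 0 0;1 0 0 0 0'; python3 -m handwheel '1 0 0 -1 0;1 0 0 -1 0;1 0 0 0 0;1 0 0 0 0;1 0 0 0 0'
```

```text
time: 21.45
tool_pos: [554.0, -38.1, 207.9]
eef_rot: [0.078, 0.997, -0.0, 0.0]
contact_force: [0.1, -0.1, -1.1]
opening: 31.9
finger_force: 28.5
[553.91 -38.14 207.86] [-0.60918669 -1.05416298 -0.97070546]
181 [25 24 24 23 23 24 25 23 22 24 23 23 24 23 25 23 24 24 25 24 22 23 24 22 24 24 24 23 25 23 25 24 23 24]
182 [23 24 24 23 23 24 23 24 23 24 23 24 24 23 21 22 22 23 21 23 25 23 24 23 23 24 23 24 23 24 23 24 24 24]
183 [22 24 24 24 23 24 23 24 24 23 23 24 25 20 14  9 10  2  6 17 22 18 25 24 25 25 25 23 25 24 23 23 24 23]
184 [23 23 22 25 25 24 24 24 20 17 11  8  4  3  3 -1  1 -1  3  5  4  7 26 26 25 24 25 22 25 24 22 24 24 24]
185 [23 24 23 24 24 23 24 25 20 11  4  1 -3 -1  0  0 -1  0  0  0 -1  2 11 15 21 24 24 24 24 22 20 19 19 17]
186 [24 23 24 24 23 24 22 19 15  4 -1  0 -1 -1  0  0 -1  1 -1 -1  0 -1 -3  6 14 21 23 23 24 20 15 15 14 13]
187 [24 23 24 24 24 24 21 13  3 -2 -1 -2 -2  0 -1 -2 -2  0  0  0 -1  1  1  3  7 14 23 24 19 16 12 13 12 11]
188 [24 23 23 24 24 24 23 13 -1 -2  1  0 -1  2  0 -2  0 -1 -1  0  0 -1  0  1  3  9 17 22 14 10 10  9  9  9]
189 [23 22 25 24 24 25  6 -3 -
[... 422 characters left out ...]
 4  5  3  2  2  5 20 16  7  4  6  4  3  5  8 12  3  2  2  2  2  6 11 15 13 15 16 15 17]
194 [16 15 15 14 16  7  5  3  1  1  4  5  5  5  6  5  6  5  6  5  5  6  4  1  2  1  1  7 19 18 18 19 20 20]
195 [14 14 14 12 15 10  5  2  2  2  6  5  7  6  7  7  8  7  6  5  5  7  6  5  3 -1  5 12 22 21 21 22 23 23]
196 [14 20 21 21 19 10  3  2  5  4  5  5  6  7  6  6  6  6  6  5  6  6  6  6  5 -1  4 14 26 26 26 24 28 27]
time: 22.0
tool_pos: [553.9, -38.1, 204.3]
eef_rot: [0.078, 0.997, -0.0, -0.0]
contact_force: [0.1, 0.6, -1.0]
opening: 32.0
finger_force: 28.5
time: 22.42
tool_pos: [554.0, -38.1, 202.5]
eef_rot: [0.078, 0.997, -0.0, 0.0]
contact_force: [-0.6, -0.4, 1.0]
opening: 31.9
finger_force: 28.5
```

```bash
for i in 1 2 3; do python3 -m handwheel '1 0 0 0 0' | grep -E 'pos|contact'; done; python3 -m handwheel '1 0 0 -1 0;1 0 0 -1 0;1 0 0 0 0;1 0 0 0 0' | grep -E 'pos|contact'; for i in 1 2 3 4; do python3 -m handwheel '1 0 0 0 0' | grep -E 'pos|contact'; done
```

```text
tool_pos: [554.0, -38.1, 202.5]
contact_force: [0.4, 0.4, -0.4]
tool_pos: [554.0, -38.1, 202.5]
contact_force: [0.5, 0.4, -0.3]
tool_pos: [554.0, -38.1, 202.5]
contact_force: [0.7, -0.5, 0.7]
tool_pos: [554.0, -38.1, 200.4]
contact_force: [0.2, 0.4, 0.8]
tool_pos: [554.0, -38.1, 200.4]
contact_force: [0.9, -0.3, -0.3]
tool_pos: [554.0, -38.2, 200.5]
contact_force: [0.7, -0.4, 0.9]
tool_pos: [554.0, -38.1, 200.4]
contact_force: [0.7, 0.3, 0.2]
tool_pos: [554.0, -38.1, 200.4]
contact_force: [-0.0, -0.6, 0.9]
```

```bash
python3 -m handwheel '1 0 0 -1 0;1 0 0 -1 0;1 0 0 0 0;1 0 0 0 0' | grep -E 'pos|contact'
python3 - <<'E'
from h import *
np.set_printoptions(linewidth=200,threshold=100000)
f=[]
for i in range(14):
    s=snapshot('wrist'); f.append(read_state()['contact_force'])
print('mean force',np.mean(f,0)); t=read_state(); print(np.round(t['tool_pos'],2),R.from_quat(t['eef_rot']).as_matrix()[2].round(4),t['opening'],t['finger_force'],t['time'])
im=s['img'].astype(int); rb=(im[:,:,0]-im[:,:,2])
for r in range(184,202): print(r,rb[r,304:342])
a=snap('side','s18'); b=snap('scene','b18')
for n,c,o in(('side',a,load('s15')),('scene',b,load('b15'))):
    d=cv2.absdiff(c['img'],o['img']).max(2); X,Y=map(int,proj(c,(555,-70,62))); print(n,'bottle body change',d[Y-4:Y+5,X-4:X+5].mean())
E
```

```text
tool_pos: [554.0, -38.2, 198.4]
contact_force: [1.2, 1.1, 1.5]
mean force [ 0.76832919 -0.09944287  1.36529916]
[553.94 -38.13 198.38] [ 0. -0. -1.] 31.297042837780314 28.666393160820007 24.3667
184 [22 23 24 23 23 23 23 23 22 22 24 23 24 24 24 23 23 24 25 25 24 24 24 25 25 24 23 25 25 24 23 24 23 24 24 24 26 24]
185 [24 25 24 22 23 24 24 22 24 24 25 23 23 24 24 24 22 19 17 16 14 20 24 24 23 23 24 22 24 24 24 25 24 25 24 24 23 24]
186 [23 25 23 23 23 24 24 24 24 23 25 24 20 19 19 16 15  9  5  6  9 14 19 17 25 24 23 24 23 24 24 24 23 23 23 23 24 23]
187 [24 23 23 24 24 23 23 23 23 24 23 18 13  8  5  0 -1 -1 -2 -2  2  5  7  3 20 22 22 24 24 23 23 24 25 23 22 22 23 24]
188 [23 23 24 23 23 24 23 23 23 24 18  7 -2 -3 -1 -3  0 -2  1  0  1 -2  0  0 10 11 19 24 22 25 24 23 23 23 16 16 21 25]
189 [24 23 24 23 24 24 25 24 25 16  7  4  1 -1  0  1 -1  0  0  0 -1  0 -1 -2 -2  3 14 21 24 24 24 25 22 24 13 13 20 25]
190 [25 24 24 24 22 23 24 25 16  7  2  0 -1  0 -2 -1 -2  0 -2 -2 -2 -1 -1 -1  1  1  6 11 19 26 26 25 25 21 11  9 13 12]
191 [23 23 23 24 23 23 23 20 13  5  1 -2 -1 -2 -1  4 10 11 16 23 
[... 641 characters left out ...]
 15 16 18 18]
197 [16 16 15 19 20 19 17  0  1  3  4  5  7  6  5  6  7  6  9  8  8  7  7  4  7  5  5  2  2  5 19 16 17 18 18 19 20 21]
198 [15 15 15 14 13 16 14  2  2  5  5  5  6  6  8  7 10  9 10 10 10  8  8  8  7  6  4  2  0  5 22 21 21 22 22 22 25 24]
199 [15 14 17 18 14 14 14  3  4  4  6  6  7  8 11 11 10  9  9 10  8 10 10  9  7  5  4  2  1  5 26 22 24 25 26 26 25 28]
200 [12 15 25 25 21 16 14  5  3  4  5  7  9  9  9 10 11 11 11 10 10  9  8  9  8  7  6  4  3 15 28 27 29 29 28 28 29 29]
201 [11 11 14 16 16 16 16 11  4  2  6  9  8 10  9  9  9 10  8  9  9  8  8 10  8 11  7  1 11 30 31 29 29 29 30 31 31 30]
side bottle body change 1.8395061728395061
scene bottle body change 3.2222222222222223
```

The tip is about 4.5 mm in (2.4 N), centred on the dot and upright, and the bottle hasn't moved. I'm handing it in.

```bash
python3 -c "from cell import close_job; print(close_job())"
```

```text
the job is handed in; nothing more can be done
None
```

The job is handed in at about 24 s: the bottle lies across both saddles with the dot up (about 2° off vertical by the wrist camera) and midway between them, and the thermometer is still held upright on the dot, its tip about 4.5 mm in at about 2.4 N.

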